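# Pin the bracket on the checking fixture and hold it clamped

### The arm

A 6-joint arm with a two-finger parallel gripper is mounted at the origin on the work surface. World frame = base frame: x ahead of the robot, y to its left, z up, the work surface at z = 0. Lengths are in m, angles in rad, forces in N, time in s.
With the tool pointing down it reaches from about 0.3 to 1 m from the base axis. Payload 5.1 kg.
Tool frame: the origin (TCP) lies at the very end of the fingers, on their centre line; the grasp point (between the pads) lies 19 mm behind it; y points along the fingers, x is the direction in which the jaws open and shut, and the axes are right-handed (so a half turn about y gives the same grasp; the last joint's range is limited). The gripper opens to 95 mm and grips with 3 to 60 N. Pads are 20 mm wide; open, the fingers measure 119 mm over their backs; the gripper's body (75 mm by 180 mm) begins 59 mm behind the grasp point.
Start: joints at [1.097, 0.124, 1.65, -0, 1.367, -0.083], TCP at [0.248, 0.601, 0.215] pointing down, gripper open.
Joint ranges: [-2.61, 2.61], [-1.02, 2.33], [0.03, 2.71], [-1.35, 4.49], [0.32, 2.68], [-2.91, 2.91]. Speed limits (rad/s): [2.57, 2.57, 3.14, 3.14, 3.14, 3.14].

### API

Orientations are given as a rotation vector (axis times angle).
In Python, from station import env gives the robot as it stands. Calls block until the motion is done:
- env.move_pose(position, orientation): joint-space move of the TCP to a pose.
- env.movel(position, frame=None, speed=0.15, until_force=None): straight line of the TCP; frame=None keeps the orientation; speed is the mean speed in m/s. With until_force (N) it stops when the force on the tool has changed by that much, and returns True; else False.
- env.goto_joints(angles): joint-space move.
- env.command_gripper(opening, effort=None): finger opening in m; effort is the grip in N (None keeps the last); returns when the fingers have stopped.
- env.hold(seconds).
- env.ik(position, orientation): joint angles nearest the present ones, or None.
- env.sense(): the state.
- env.snapshot(name): name is "scene" or "top" or "wrist"; returns a dict with "pixels" (480x640x3 uint8, red, green, blue), "mtx" (3x3 intrinsics, pixels), "position" and "attitude" of the camera in the world. Camera axes: x right, y down, z forward; pixel columns grow to the right and rows downward; lengths in m; the calibration is good to about 2 mm. The wrist camera is an equidistant fisheye: a pixel r from the principal point sees the ray r / f radians off the axis. A picture is of the moment at which its call begins. There is no depth.
A pose or a line that the arm cannot do raises env.IKError and nothing moves.
- env.job_done(): hands the job in, once; it reports no verdict.
Trained networks look in the newest picture that a camera, given by its name, has taken for a name from the list of things; names that differ only in an ending like _2 or _b are one class to them, and where a whole thing is asked for, a point or a joint stands for the part that bears it (a point fixed in the world has none). Each returns a list of dicts, best first, with "conf" (0 to 1); they miss things now and then, are a little off and sometimes report something else, mostly with a low value. They report only what shows in the picture. A call takes as long as a camera call.
- env.search_frame(camera, thing): "rect" ([left, top, right, bottom] in pixels, round what is visible of it).
- env.masks_of(camera, thing): "region" (480x640 bool, what is visible of it) and "rect" ([left, top, right, bottom] in pixels, round what is visible of it).
- env.place_of(camera, thing): "uv" ([column, row] in pixels: a listed point, or the origin of a listed thing).
The state is a dict: "t": time; "q": joint angles; "qvel": joint speeds; "joint_efforts": joint torques, N m; "position": TCP position; "tcp_rot": TCP orientation; "ft_force": force on the tool from outside, world axes, zero at the start; "moment": the same for the moment, N m; "opening": finger opening in m.
Only numpy, scipy, OpenCV 4.12 (cv2) and the standard library are available. Lean on these libraries where they do the work, as an engineer would, in place of code of your own. Each camera call takes 0.05 s, during which the arm holds its last target. There are 200 camera calls.

### The job

Set the folded aluminium bracket up for its check: take the two green-topped go pins out of the wooden pin block one at a time and put one into each of the bracket's two round holes, fully home with the collar down on the bracket. Only when both pins are home, push the red-handled hold-down lever down until its pointer stands in the green band, about level, and finish while still holding it there so that the dial can be read. Leave the red-topped no-go pin in its block, and do not disturb the bracket or the other tools.

Things in the scene. Friction and masses are not known exactly. Their poses are not given: they have to be found in the camera images.
- fixture: checking fixture, fixed: dark blue-grey plate 235 x 270 x 15 mm with risers that carry the bracket. Origin on the plate's underside; x runs from the lever's handle to its pivot, y left, z up; plate from x = -100 to 135, y = -135 to 135 mm. The lever lies along x over y = 0. A dial indicator (56 mm across, top z = 82 mm) stands at x = 103, y = -80 mm
- lever_pivot (a point): centre of the lever's pivot; the pivot axis is the fixture's y. It lies at x = 95, y = 0, z = 105 mm in the fixture's frame, in a steel yoke that reaches up to z = 120 mm
- green_band (a point): middle of the green band (19 mm high) on the upright index plate to the left of the lever, at x = -93, y = 30, z = 105 mm in the fixture's frame; plate 3 x 32 mm, up to z = 138 mm, white above and red below the band. The lever's pointer passes in front of it, 180 mm from the pivot
- bracket: folded aluminium bracket, 0.32 kg, loose in the fixture's nest, axes as the fixture's: flange 95 x 220 x 4 mm, its underside 50 mm above the work surface; along its +x edge a perforated upstand, top 39 mm above that underside. Origin under the flange's middle, above the fixture's origin. Short dowels stand 0.6 mm outside its edges, up to 62 mm above the work surface
- hole_left (a point): centre of the bracket's hole at its +y end (bracket frame x = -18, y = 80 mm), on the upper face of the flange, 54 mm above the work surface. Hole 15 mm, over a 13.5 mm bush 35 mm deep
- hole_right (a point): the same for the hole at the -y end (x = -18, y = -80 mm)
- pin_block: wooden block, fixed, 60 (x) x 180 (y) x 42 mm high, with three 15.5 mm bores 38 mm deep in a row along its y axis, 60 mm apart, the middle one at its centre; a pin stands in each, in any order. Origin under its centre
- pin_a: steel go pin, about 90 g, upright in the block: shank 12 mm in diameter, 34 mm long, its nose tapering over 10 mm; collar 26 mm in diameter, 4 mm thick; knurled round head 18 mm in diameter, 32 mm high, green at the top; 70 mm in all. Origin at the nose tip (8 mm above the work surface at the start), z towards the head. The two go pins are alike and each may go into either hole
- pin_a_collar (a point): centre of the underside of pin_a's collar, 34 mm above the nose tip; it meets the hole's point when the pin is fully home
- pin_b: the second green-topped go pin, like pin_a
- pin_b_collar (a point): the same point of pin_b
- pin_nogo: the no-go pin: like the others, but with a red top and a 14 mm shank that does not fit the bushes; stays in the block
- lever (a joint): angle of the hold-down lever, rad: 0 at rest, where its return spring keeps it 0.22 above level; grows as the handle is pushed down; 0.22 is level, the green band 0.17 to 0.27, the stop 0.34. The sprung foot meets the bracket at 0.13. The push at the handle grows from about 2 to 3 N at first to 6 to 13 N in the green band. It springs back when let go
- lever_pad (a point): point to push down on, on top of the lever's red handle, 220 mm from the pivot and 10 mm above the lever's centre line; 163 mm above the work surface at rest, 115 mm with the lever level. It moves in an arc about the pivot. Handle 75 mm long (155 to 230 mm from the pivot), 28 mm wide, 20 mm thick
- caliper: digital caliper, black slider on a steel beam, 235 mm long and 10 mm high, lying flat; origin at the middle of its underside
- parallel: ground steel parallel bar, 140 x 18 x 30 mm high; origin under its centre
- v_block: dark steel V-block, 70 x 60 x 60 mm; origin under its centre
- ring_gauge: steel setting ring, 60 mm outside and 28 mm inside diameter, 18 mm high; origin under its centre
- screw_jack: small dark machinist's screw jack, 42 mm foot, 58 mm high; origin under its centre
- clear_bracket: clear acrylic U-shaped bracket standing on its two legs, 50 x 100 x 65 mm high; origin under its centre
- foot: the lever's sprung pressure spindle, rubber pad 22 mm in diameter; its origin lies on the lever's centre line 95 mm from the pivot axis

How it is judged:
By the outcome, as a careful person would: the job done as asked, in the order asked, and still so for the second after the job is handed in, while the arm keeps its last pose, push and grip.
It also fails if it takes over 70 s, if anything falls off the work surface, if the arm or the gripper's body presses on something with over 40 N, if the wrist force passes 120 N, or if a joint passes its speed limit or range.

## Working session

There is one attempt and no reset: what is moved stays moved. The work goes in short steps, each a Python script; the robot and the scene stay as the last script left them, time stands still between calls to the robot, and variables do not carry over. Pictures are saved under pics/ and viewed, about 8 in all and at most 12, crops included, and the job is handed in when it is done.

```bash
mkdir -p pics; ls; cat > h.py <<'E'
import numpy as np, cv2
from scipy.spatial.transform import Rotation as R
from station import env
def rotm(a):
    a=np.asarray(a,float)
    if a.shape==(3,3): return a
    return R.from_rotvec(a).as_matrix()
def ray(s,uv,fish=False):
    K=np.asarray(s["mtx"]); x=(uv[0]-K[0,2])/K[0,0]; y=(uv[1]-K[1,2])/K[1,1]
    if fish:
        r=np.hypot(x,y); k=np.sin(r)/max(r,1e-9); d=np.array([x*k,y*k,np.cos(r)])
    else: d=np.array([x,y,1.])
    return rotm(s["attitude"])@d
def at_z(s,uv,z,fish=False):
    d=ray(s,uv,fish); p=np.asarray(s["position"]); return p+d*(z-p[2])/d[2]
def tri(obs):
    A=np.zeros((3,3));b=np.zeros(3)
    for s,uv,f in obs:
        d=ray(s,uv,f); d/=np.linalg.norm(d); P=np.eye(3)-np.outer(d,d); A+=P; b+=P@np.asarray(s["position"])
    return np.linalg.solve(A,b)
def proj(s,p,fish=False):
    c=rotm(s["attitude"]).T@(np.asarray(p)-np.asarray(s["position"])); K=np.asarray(s["mtx"])
    if fish:
        r=np.hypot(c[0],c[1]); th=np.arctan2(r,c[2]); q=c[:2]/max(r,1e-9)*th
    else: q=c[:2]/c[2]
    return np.array([K[0,0]*q[0]+K[0,2],K[1,1]*q[1]+K[1,2]])
def save(s,n,crop=None,scale=1):
    im=s["pixels"][:,:,::-1]
    if crop: im=im[crop[1]:crop[3],crop[0]:crop[2]]
    cv2.imwrite(f"pics/{n}.png",cv2.resize(im,None,fx=scale,fy=scale,interpolation=cv2.INTER_CUBIC))
E
python3 - <<'E'
from h import *
np.set_printoptions(precision=4,suppress=True)
S={}
for c in("scene","top"):
    S[c]=env.snapshot(c); save(S[c],c+"0"); print(c,S[c]["mtx"].tolist(),S[c]["position"],S[c]["attitude"])
Z=dict(fixture=0,lever_pivot=.105,green_band=.105,bracket=.05,hole_left=.054,hole_right=.054,pin_block=0,pin_a=.008,pin_a_collar=.042,pin_nogo=.008,lever_pad=.163,caliper=0,parallel=0,v_block=0,ring_gauge=0,screw_jack=0,clear_bracket=0)
for n,z in Z.items():
    for c in S:
        for d in env.place_of(c,n)[:3]: print(n,c,round(d["conf"],2),np.round(d["uv"],1),at_z(S[c],d["uv"],z))
print(env.sense())
E
```

```text
pics
scene [[438.5034062313099, 0.0, 320.2079775234565], [0.0, 438.5034062313099, 238.8693232225664], [0.0, 0.0, 1.0]] [1.1644 0.6388 0.6534] [-1.0239 -2.235   1.1843]
top [[531.6181345200304, 0.0, 313.11950651606764], [0.0, 531.6181345200304, 243.45375823621887], [0.0, 0.0, 1.0]] [0.366  0.1018 1.3964] [-2.1341  2.1226 -0.1481]
fixture scene 0.6 [226.  256.1] [ 0.628  -0.1125  0.    ]
fixture scene 0.45 [335.  246.3] [0.4113 0.0659 0.    ]
fixture top 0.56 [402.6 223.1] [ 0.6473 -0.1063  0.    ]
fixture top 0.38 [248.6 268.5] [0.5236 0.3026 0.    ]
lever_pivot scene 0.94 [199.7 239.8] [ 0.713  -0.0835  0.105 ]
lever_pivot scene 0.63 [385.1 303.4] [0.6159 0.3437 0.105 ]
lever_pivot top 0.92 [403.4 184.8] [ 0.7236 -0.0945  0.105 ]
green_band scene 0.72 [251.4 210.3] [ 0.5477 -0.0956  0.105 ]
green_band scene 0.65 [303.  349.5] [0.7986 0.3041 0.105 ]
green_band top 0.71 [404.4 258.8] [ 0.5373 -0.0932  0.105 ]
bracket scene 0.7 [223.1 239.5] [ 0.629  -0.1144  0.05  ]
bracket top 0.95 [404.2 221.3] [ 0.6419 -0.103   0.05  ]
bracket top 0.73 [298.2 282.2] [0.4836 0.1683 0.05  ]
hole_left 
[... 2355 characters left out ...]
 0.    ]
screw_jack top 0.53 [306.1 200.1] [0.7098 0.152  0.    ]
clear_bracket scene 0.7 [461.9 368.9] [0.5684 0.4956 0.    ]
clear_bracket top 0.69 [295.1 280.9] [0.4913 0.1789 0.    ]
clear_bracket top 0.63 [180.3 248.9] [0.5753 0.4869 0.    ]
{'t': 1.8, 'q': array([ 1.0974,  0.1238,  1.6503,  0.    ,  1.3675, -0.0826]), 'qvel': array([ 0.0002, -0.    , -0.0001, -0.0003,  0.0012,  0.001 ]), 'joint_efforts': array([ -0.0003, -41.7564, -36.0221,   0.0775,   0.043 ,  -0.    ]), 'position': array([0.2476, 0.601 , 0.2146]), 'tcp_rot': array([-1.3691, -0.9167,  0.9167]), 'ft_force': array([ 0.0801, -0.9427,  0.0805]), 'moment': array([-0.0216, -0.0305, -0.0177]), 'opening': 0.09497621851348896}
```

View pics/scene0.png

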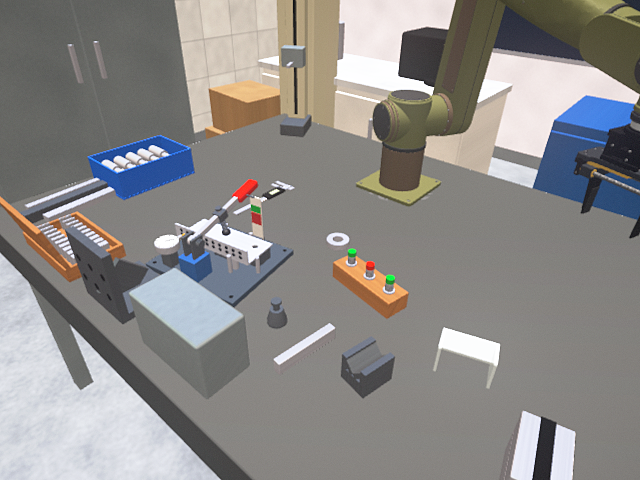

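View pics/top0.png

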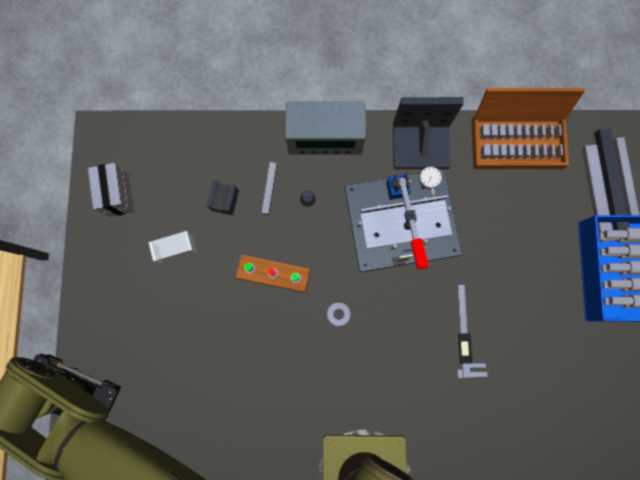

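```bash
cat >> h.py <<'E'
def tool(psi):
    c,s=np.cos(psi),np.sin(psi)
    return R.from_matrix(np.array([[c,0,-s],[s,0,c],[0,-1,0]])).as_rotvec()
def blobs(s,green=True,amin=15):
    hsv=cv2.cvtColor(s["pixels"],cv2.COLOR_RGB2HSV)
    m=cv2.inRange(hsv,(45,110,60),(80,255,255)) if green else cv2.inRange(hsv,(0,170,90),(6,255,255))
    n,_,st,c=cv2.connectedComponentsWithStats(m)
    return [(c[i],st[i,4]) for i in range(1,n) if st[i,4]>=amin]
E
python3 - <<'E'
from h import *
np.set_printoptions(precision=4,suppress=True)
for c in("scene","top"):
    s=env.snapshot(c)
    for g in(True,False):
        for uv,a in blobs(s,g): print(c,"green" if g else "red",np.round(uv,1),a,at_z(s,uv,.078 if c=="top" else .075))
for psi in (0.2,0.2+np.pi,0.2-np.pi):
    for p in([.51,.23,.25],[.6,-.025,.25],[.634,-.19,.1],[.53,-.13,.15]):
        q=env.ik(p,tool(psi)); print(round(psi,2),p,q)
q=env.ik([.505,.235,.28],tool(0.2))
env.move_pose([.505,.235,.28],tool(0.2)); w=env.snapshot("wrist"); save(w,"w1")
print(env.sense()["position"],w["mtx"],w["position"],rotm(w["attitude"]))
for g in(True,False):
    for uv,a in blobs(w,g): print("wrist",g,np.round(uv,1),a,at_z(w,uv,.078,True))
E
```

```text
scene green [254.9 208.6] 51 [ 0.5019 -0.1353  0.075 ]
scene green [351.5 252.4] 61 [0.4919 0.1751 0.075 ]
scene green [389.7 279. ] 72 [0.5157 0.293  0.075 ]
scene red [245.3 189.2] 255 [ 0.4447 -0.2375  0.075 ]
scene red [255.9 218.7] 53 [ 0.5352 -0.0958  0.075 ]
scene red [369.7 265.2] 67 [0.5039 0.2339 0.075 ]
top green [248.1 266.7] 48 [0.5193 0.2927 0.078 ]
top green [294.8 276.3] 49 [0.4958 0.1756 0.078 ]
top red [419.5 253.8] 334 [ 0.5537 -0.1351  0.078 ]
top red [271.  271.2] 39 [0.5082 0.2352 0.078 ]
0.2 [0.51, 0.23, 0.25] [ 0.3277 -0.0962  1.8134 -0.      1.4245  0.1277]
0.2 [0.6, -0.025, 0.25] [-0.131  -0.0039  1.7245 -0.      1.421  -0.331 ]
0.2 [0.634, -0.19, 0.1] [-0.3722  0.2406  1.7167 -0.      1.1843 -0.5722]
0.2 [0.53, -0.13, 0.15] [-0.3389 -0.0569  1.947  -0.      1.2515 -0.5389]
3.34 [0.51, 0.23, 0.25] None
3.34 [0.6, -0.025, 0.25] [-0.131  -0.0039  1.7245  0.      1.421   2.8106]
3.34 [0.634, -0.19, 0.1] [-0.3722  0.2406  1.7167  0.      1.1843  2.5694]
3.34 [0.53, -0.13, 0.15] [-0.3389 -0.0569  1.947   0.      1.2515  2.6027]
-2.94 [0.51, 0.23, 0.25] None
-2.94 [0.6, -0.025, 0.25] [-0.131  -0.0039  1.7245  0.      1.421   2.8106]
-2.94 [0.634, -0.19, 0.1] [-0.3722  0.2406  1.7167  0.      1.1843  2.5694]
-2.94 [0.53, -0.13, 0.15] [-0.3389 -0.0569  1.947   0.      1.2515  2.6027]
[0.5046 0.2358 0.2797] [[371.6483   0.     320.5462]
 [  0.     371.6483 246.2108]
 [  0.       0.       1.    ]] [0.4885 0.313  0.4494] [[ 0.9798  0.1921  0.0557]
 [ 0.2    -0.9413 -0.272 ]
 [ 0.0002  0.2777 -0.9607]]
wrist True [344.1 167.6] 279 [0.5167 0.2923 0.078 ]
wrist True [299.2 270.9] 275 [0.4932 0.1765 0.078 ]
wrist False [321.  220.9] 274 [0.5051 0.2343 0.078 ]
```

View pics/w1.png

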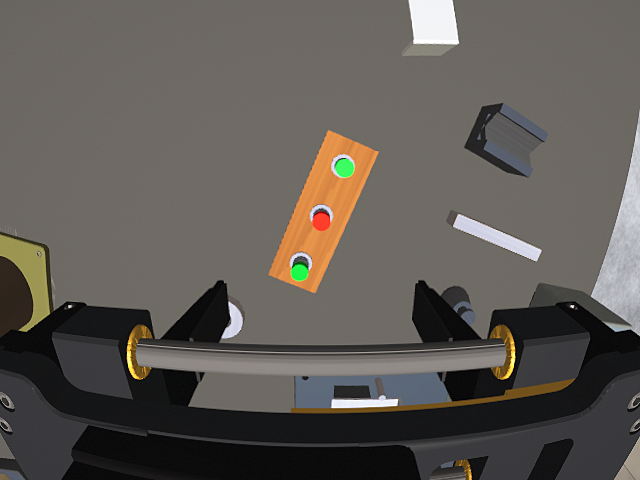

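```bash
cat > holes.py <<'E'
from h import *
np.set_printoptions(precision=4,suppress=True)
import pickle
V=[]
for i,(p,n) in enumerate([([.62,-.11,.26],"hole_left"),([.655,-.27,.26],"hole_right")]):
    env.move_pose(p,tool(0.2)); env.hold(.3)
    w=env.snapshot("wrist"); save(w,f"h{i}"); V.append(w)
    for n in("hole_left","hole_right","lever_pivot","green_band","bracket","fixture","lever_pad"):
        z=dict(hole_left=.054,hole_right=.054,lever_pivot=.105,green_band=.105,bracket=.05,fixture=0,lever_pad=.163)[n]
        for d in env.place_of("wrist",n)[:2]: print(i,n,round(d["conf"],2),np.round(d["uv"],1),at_z(w,d["uv"],z,True))
pickle.dump(V,open("V.pkl","wb"))
a=[cv2.imread(f"pics/h{i}.png")[0:360,120:520] for i in(0,1)]
cv2.imwrite("pics/hh.png",np.hstack(a))
print(env.sense()["t"])
E
python3 holes.py
```

```text
0 hole_left 0.66 [319.  140.3] [ 0.6024 -0.0309  0.054 ]
0 hole_right 0.84 [313.4 289.9] [ 0.6282 -0.1888  0.054 ]
0 lever_pivot 0.73 [436.9 238.2] [ 0.728  -0.0946  0.105 ]
0 green_band 0.97 [236.4 196.6] [ 0.5398 -0.0937  0.105 ]
0 bracket 0.73 [331.6 223.5] [ 0.6325 -0.113   0.05  ]
0 fixture 0.69 [330.6 206.7] [ 0.6309 -0.1041  0.    ]
0 lever_pad 0.88 [190.8 243.7] [ 0.5202 -0.1257  0.163 ]
1 hole_right 0.91 [312.4 136.8] [ 0.6303 -0.1882  0.054 ]
1 lever_pivot 0.9 [439.2  60.1] [ 0.7269 -0.0935  0.105 ]
1 bracket 0.93 [330.6  66.4] [ 0.6335 -0.1128  0.05  ]
1 bracket 0.39 [330.9  68.1] [ 0.6342 -0.1146  0.05  ]
1 fixture 0.65 [331.8  68.5] [ 0.6346 -0.1047  0.    ]
1 lever_pad 0.57 [177.9  37.9] [ 0.518  -0.1299  0.163 ]
7.075
```

View pics/hh.png

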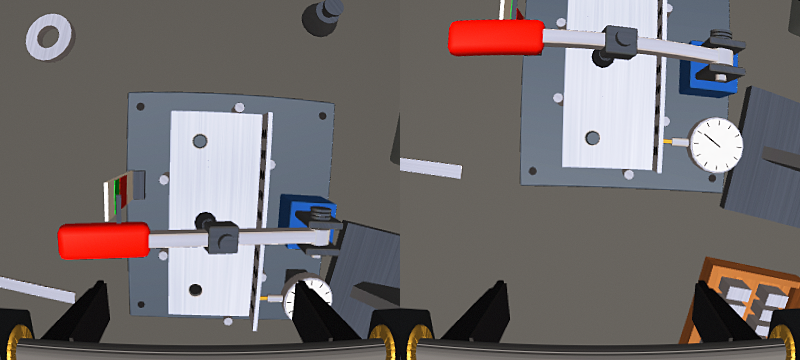

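```bash
cat > ref.py <<'E'
from h import *
import pickle
np.set_printoptions(precision=4,suppress=True)
V=pickle.load(open("V.pkl","rb"))
for w,uv in((V[0],(319,140.5)),(V[1],(312.4,137.)),(V[0],(313.4,290))):
    g=cv2.cvtColor(w["pixels"],cv2.COLOR_RGB2GRAY); u,v=map(int,uv); k=14
    c=cv2.resize(g[v-k:v+k+1,u-k:u+k+1],None,fx=8,fy=8,interpolation=cv2.INTER_CUBIC)
    t,m=cv2.threshold(c,0,255,cv2.THRESH_BINARY_INV+cv2.THRESH_OTSU)
    cs,_=cv2.findContours(m,cv2.RETR_EXTERNAL,cv2.CHAIN_APPROX_NONE)
    for q in cs:
        if cv2.contourArea(q)<2000: continue
        e=cv2.fitEllipse(q); p=np.array(e[0])/8-.5+.5/8+np.array([u-k,v-k]); P=at_z(w,p,.054,True)
        d=np.linalg.norm(P-w["position"]); print(t,p,np.array(e[1])/8,"diam mm",np.array(e[1])/8/371.6*d*1000,P)
E
python3 ref.py
```

```text
163.0 [319.5552 140.7176] [14.5533 14.91  ] diam mm [14.7202 15.081 ] [ 0.603  -0.0313  0.054 ]
167.0 [311.9531 137.5452] [14.4978 14.8647] diam mm [14.6789 15.0504] [ 0.63  -0.189  0.054]
134.0 [314.9949 289.5459] [12.0224 13.0322] diam mm [13.1944 14.3026] [ 0.6298 -0.188   0.054 ]
```

```bash
cat > pins.py <<'E'
from h import *
np.set_printoptions(precision=4,suppress=True)
for p in((.493,.1763),(.5167,.2924)):
    env.move_pose([p[0]+.017,p[1]-.079,.284],tool(0.2)); env.hold(.3)
    w=env.snapshot("wrist")
    for uv,a in blobs(w,True,100): print(np.round(uv,1),a,at_z(w,uv,.078,True))
    im=w["pixels"]; save(w,"p%d"%(p[1]*1000))
print(env.sense()["t"])
E
python3 pins.py
```

```text
[365.5  36.7] 284 [0.5168 0.2908 0.078 ]
[319.6 140.9] 259 [0.4934 0.1746 0.078 ]
[320.1 139.1] 258 [0.5171 0.2922 0.078 ]
[276.7 244.3] 276 [0.4937 0.1761 0.078 ]
9.7833
```

```bash
cat > pick.py <<'E'
from h import *
import sys
np.set_printoptions(precision=4,suppress=True)
x,y,psi=map(float,sys.argv[1:4]); o=tool(psi)
env.move_pose([x,y,.20],o)
env.command_gripper(.042,25)
print("down contact",env.movel([x,y,.050],speed=.08,until_force=6))
s=env.sense();print(s["position"],s["ft_force"])
env.command_gripper(.0,25); s=env.sense(); print("open",s["opening"],s["position"],s["ft_force"])
env.movel([x,y,.11],speed=.06); env.movel([x,y,.25],speed=.2); env.hold(.3)
s=env.sense(); print("held",s["opening"],s["position"],s["ft_force"],s["t"])
w=env.snapshot("wrist"); save(w,"held_"+sys.argv[4],(220,180,420,345),4)
t=s["position"]-[0,0,.042]; print("nose predicted uv",proj(w,t,True)); print("collar",proj(w,t+[0,0,.034],True))
E
python3 pick.py .4934 .1746 0.0 1
```

```text
down contact False
[0.4938 0.1747 0.0505] [-0.248   0.1168  0.2239]
open 0.01732008506813075 [0.4935 0.1746 0.0501] [ 0.2843 -0.587   0.0919]
held 0.017305863581044675 [0.4929 0.1745 0.2488] [-0.7621  1.3932 -1.7435] 16.1333
nose predicted uv [321.3287 274.0456]
collar [321.3471 296.7749]
```

View pics/held_1.png

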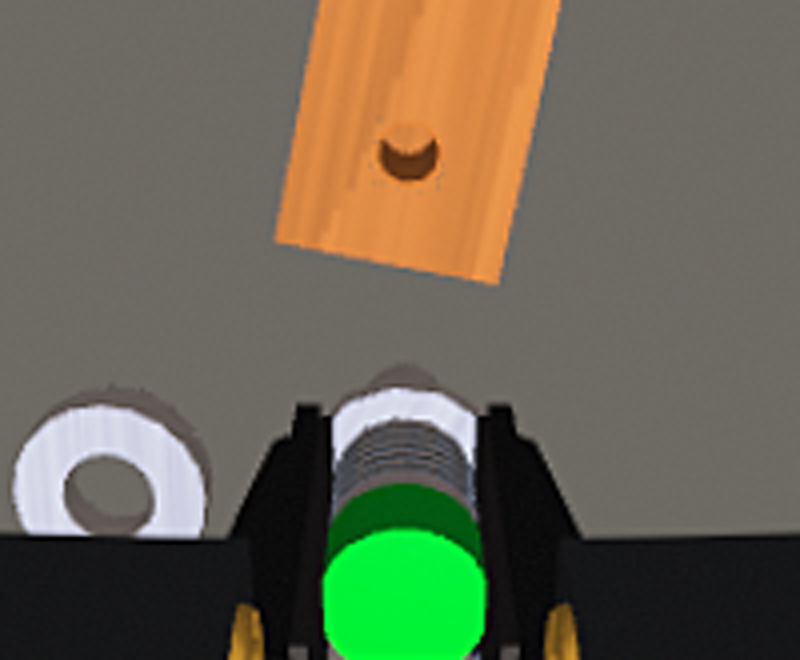

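```bash
cat > place.py <<'E'
from h import *
import sys
np.set_printoptions(precision=4,suppress=True)
x,y,psi=map(float,sys.argv[1:4]); o=tool(psi)
env.move_pose([x,y,.25],o); env.hold(.2)
env.movel([x,y,.115],speed=.12); env.hold(.3)
s=env.sense(); print("above",s["position"],s["ft_force"])
for z in(.095,.085,.075,.0675,.061):
    c=env.movel([x,y,z],speed=.03,until_force=6); s=env.sense(); print(z,c,s["position"],s["ft_force"],s["opening"])
    if c: break
w=env.snapshot("wrist"); save(w,"pl_"+sys.argv[4],(200,140,440,345),3); print(s["t"])
E
python3 place.py .603 -.0313 0.0 1
```

```text
above [ 0.6033 -0.0313  0.1155] [ 0.1597 -0.4273 -0.038 ]
0.095 False [ 0.6031 -0.0313  0.0951] [-0.1281 -0.8892 -1.5189] 0.01758195288963766
0.085 False [ 0.6028 -0.0313  0.0846] [ 0.1325 -1.4434 -1.8064] 0.017707872606362692
0.075 False [ 0.6028 -0.0313  0.0747] [ 0.3416  1.1477 -0.3569] 0.017512715395743724
0.0675 False [ 0.6027 -0.0313  0.0671] [ 0.2954 -0.57   -0.8992] 0.01737553561554123
0.061 True [ 0.6036 -0.0314  0.0617] [0.6363 0.5664 2.4361] 0.01725689426132527
21.3333
```

```bash
cat > rel.py <<'E'
from h import *
import sys
np.set_printoptions(precision=4,suppress=True)
p=env.sense()["position"]
env.command_gripper(.030,25); s=env.sense(); print("released",s["position"],s["ft_force"],s["opening"])
env.movel([p[0],p[1],.125],speed=.08); env.movel([p[0],p[1],.25],speed=.25)
print(env.sense()["t"])
E
python3 rel.py && python3 pick.py .5171 .2915 0.17 2
```

```text
released [ 0.6024 -0.0312  0.0605] [-0.0928 -0.2135  0.7984] 0.02979457047767901
23.475
down contact False
[0.5174 0.2917 0.0505] [ 0.6059 -0.5014 -0.6262]
open 0.01730233611313814 [0.5172 0.2915 0.05  ] [-0.0093 -0.3804  0.5767]
held 0.01755634900457613 [0.5167 0.2913 0.2487] [ 0.2918  0.1171 -1.4473] 30.1
nose predicted uv [321.2653 274.1494]
collar [321.285  296.8975]
```

View pics/held_2.png

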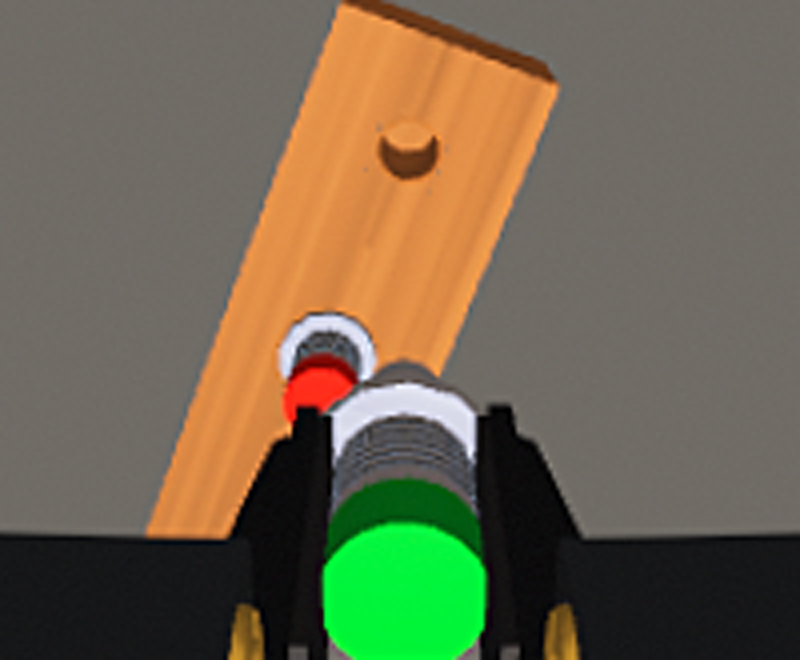

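```bash
python3 place.py .6302 -.1897 0.17 2
```

```text
above [ 0.6304 -0.1897  0.1155] [-0.3954 -0.6186 -2.0048]
0.095 False [ 0.6303 -0.1898  0.0951] [-0.2355  0.0074 -1.0474] 0.01739286223163212
0.085 False [ 0.63   -0.1896  0.0846] [ 0.538   0.0257 -0.3755] 0.017644333981047856
0.075 False [ 0.63   -0.1896  0.0746] [ 0.4441  0.1906 -0.5086] 0.0172296753042965
0.0675 False [ 0.63   -0.1896  0.0671] [ 0.1498 -0.237  -0.9153] 0.0175509363181271
0.061 True [ 0.6307 -0.1898  0.0617] [0.844  0.5067 2.6327] 0.017114281152959224
36.1833
```

```bash
python3 rel.py; python3 - <<'E'
from h import *
np.set_printoptions(precision=4,suppress=True)
env.command_gripper(0.0,25)
env.move_pose([.58,-.20,.27],tool(0.17)); env.hold(.2)
w=env.snapshot("wrist"); save(w,"both",(100,20,500,345),2)
for uv,a in blobs(w,True,60): print(np.round(uv,1),a,at_z(w,uv,.090,True))
d=env.masks_of("wrist","lever_pad")[:2]
for e in d: print(e["conf"],e["rect"])
for e in env.place_of("wrist","lever_pad")[:2]: print(e["conf"],at_z(w,e["uv"],.163,True),e["uv"])
psi=.1696;o=np.array([.6165,-.11015])+.018*np.array([np.cos(psi),np.sin(psi)])
a=.22; P=np.array([.095-.22*np.cos(a)+.01*np.sin(a),0,.163]); Q=np.array([o[0]+P[0]*np.cos(psi),o[1]+P[0]*np.sin(psi),.163])
print("origin",o,"pad",Q,proj(w,Q,True),env.sense()["t"])
E
```

```text
released [ 0.6296 -0.1894  0.0603] [-0.3141 -0.644   0.7771] 0.03017837027781972
38.3333
[375.4  57.3] 316 [ 0.6029 -0.0326  0.09  ]
[295.6 103.4] 68 [ 0.5377 -0.0902  0.09  ]
[373.1 221.8] 312 [ 0.6295 -0.1885  0.09  ]
0.8 [243.3, 92.1, 504.4, 158.8]
0.87 [ 0.5207 -0.1276  0.163 ] [258.1, 139.6]
origin [ 0.6342 -0.1071] pad [ 0.5184 -0.1269  0.163 ] [255.2622 138.3086] 39.7167
```

View pics/both.png

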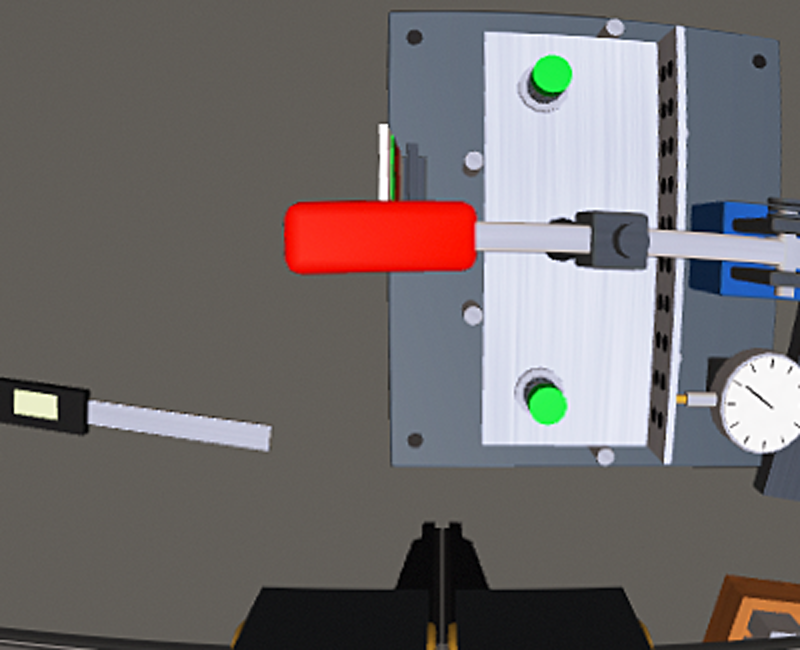

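```bash
python3 - <<'E'
from h import *
np.set_printoptions(precision=4,suppress=True)
psi=.1696; c,s_=np.cos(psi),np.sin(psi); o=np.array([.6342,-.1071])
def pad(a,dz=0):
    x=.095-.22*np.cos(a)+.01*np.sin(a); return np.array([o[0]+x*c,o[1]+x*s_,.105+.22*np.sin(a)+.01*np.cos(a)+dz])
P=pad(.22,.04); env.move_pose(P,tool(psi)); env.hold(.2)
print("contact",env.movel(pad(.20),speed=.04,until_force=2)); s=env.sense(); print(s["position"],s["ft_force"])
for a in(.15,.10,.05,0.02,0.0):
    env.movel(pad(a),speed=.05); s=env.sense(); print(a,pad(a),s["position"],s["ft_force"],s["opening"])
env.hold(.5); s=env.sense(); print(s["position"],s["ft_force"],s["t"])
v=env.snapshot("scene"); save(v,"lev",(150,150,310,280),5)
w=env.snapshot("wrist"); save(w,"levw",(220,0,640,345),1.5)
E
```

```text
contact True
[ 0.5167 -0.127   0.1619] [ 0.8142 -0.4619  1.9669]
0.15 [ 0.5149 -0.1275  0.1478] [ 0.5148 -0.1277  0.1475] [ 0.1242 -1.3755  3.9759] 0.0004796691341169257
0.1 [ 0.5131 -0.1278  0.1369] [ 0.5134 -0.1279  0.1371] [ 1.1476 -1.4164  3.4228] 0.0006735391399416027
0.05 [ 0.5118 -0.1281  0.126 ] [ 0.5122 -0.1282  0.1268] [ 0.8571 -0.7957  5.3933] 0.00040439074841066815
0.02 [ 0.5112 -0.1282  0.1194] [ 0.5117 -0.1283  0.1205] [-0.6853 -0.0093  7.1487] 0.0006360458939711556
0.0 [ 0.511  -0.1282  0.115 ] [ 0.5115 -0.1283  0.1164] [-1.8904 -0.5887  8.7916] 9.620456509117325e-05
[ 0.5115 -0.1283  0.1165] [-1.7323 -0.3693  8.6337] 43.575
```

View pics/lev.png

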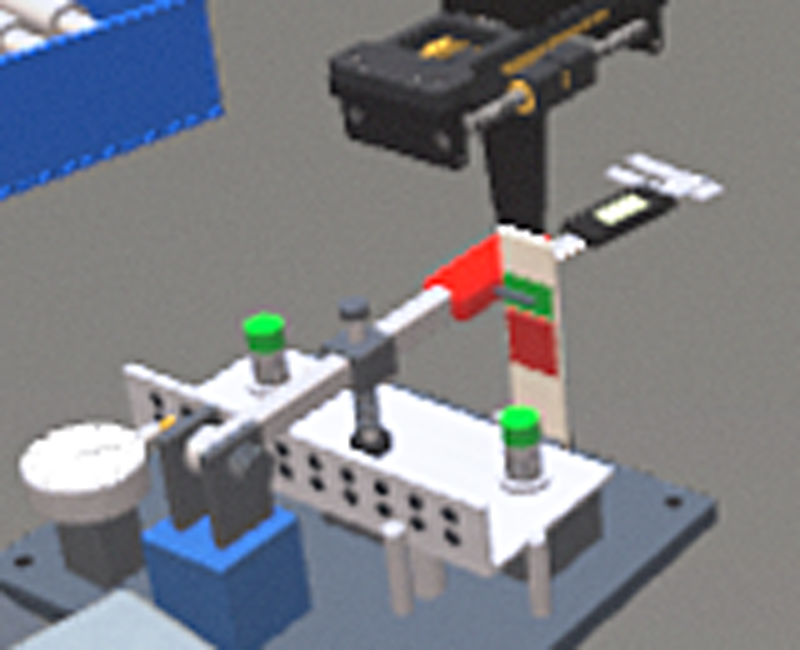

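View pics/levw.png

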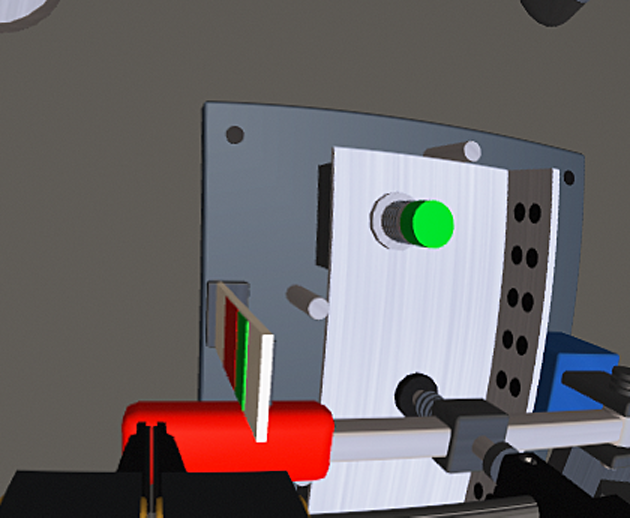

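```bash
python3 - <<'E'
from h import *
env.job_done(); s=env.sense(); print(s["position"],s["ft_force"],s["t"])
E
```

```text
the job is handed in; nothing more can be done
the job is handed in; nothing more can be done
```

The bracket is set up. Both green go pins are fully home in its holes, and the arm is still holding the lever down with its pointer in the green band. I handed the job in at about 44 s of the 70 s allowed.

- **Pins:** I moved them one at a time. Each went in with side forces under about 1.5 N and stopped with the TCP at 61.7 mm, against 62 mm calculated for collar contact. Afterwards the wrist view showed both collars down on the flange, and the green tops sat within about 1.5 mm of the hole positions.
- **Lever:** I pushed it down only after both pins were home. The fingertip height of 116.5 mm puts it at about 0.213 rad, against 0.22 for level, with about 8.6 N of push. The scene picture shows the pointer in the green band, near its middle, and the foot on the bracket.
- **Other items:** The red no-go pin was still standing in the block after I lifted out the second go pin. No contact with the bracket beyond the pin insertions or with the other tools showed in the forces or the pictures.
- **Disagreements:** At the start, the top camera and the networks placed the left hole up to 8 mm away from the wrist camera's measurement. I used the wrist values because they gave the correct 160 mm hole spacing.
- **Not read:** The state query after hand-in returned no data, so the figures above are from just before it.

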